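Hold the pedal bin open for the palette scrapings

ROBOT

A 6-joint arm with a two-finger parallel gripper is mounted at the origin on the work surface. World frame = base frame: x ahead of the robot, y to its left, z up, the work surface at z = 0. Lengths are in m, angles in degrees, forces in N, time in s.
With the tool pointing down it reaches from about 0.375 to 0.825 m from the base axis. Payload 5.5 kg.
Tool frame: the origin (TCP) lies midway between the tips of the shut fingers; the grasp point (between the pads) lies 19 mm behind it; z points along the fingers, y is the line along which they close (so a half turn about z gives the same grasp; the last joint's range is limited). The gripper opens to 85 mm and grips with 20 to 120 N. Pads are 22 mm wide; open, the fingers measure 114 mm over their backs; the gripper's body (76 mm by 85 mm) begins 54 mm behind the grasp point. The pads swing forward as they close: fully open they stand 13 mm farther back than shut.
Start: joints at [64.458, 17.962, -2.699, 69.339, 0, 90], TCP at [0.259, 0.541, 0.231] pointing down, gripper open.
Joint ranges: [-152.73, 152.73], [-39.44, 99.34], [-58.76, 71.6], [-118.89, 123.64], [-81.53, 83.1], [-180, 180]. Speed limits (degrees/s): [136.94, 136.94, 172.46, 180, 180, 180].

INTERFACE

Orientations are given as a 3x3 rotation matrix whose columns are the frame's x, y, z axes.
In Python, from bench import sensors, imaging, manip, find_in gives the robot as it stands.
- The arm moves only by the tool drive_tool, never from a script. Its arguments are lists of equal length, an entry for each row: "translation": the shift along the tool's x, y, z normalised to -1 to 1, where 1 is 0.75 m, a list of three; "angular": the turn, a rotation vector about the tool's x, y, z normalised to -1 to 1, where 1 is pi rad, a list of three; "gripper": the finger opening in mm, from 0 to 85.4. In form: {"translation": [[tx, ty, tz], ...], "angular": [[rx, ry, rz], ...], "gripper": [gripper, ...]}. A call has exactly 10 rows; each row shifts and turns the commanded pose from where the row before left it, along the tool's axes as they then stand; what a row does not reach is not made up. A row lasts 1/10 s, in which the tool goes at most 50 mm and 8.59 degrees, less where a joint would pass 70% of its speed; a pose out of reach is approached as far as the arm can. A call with a number of a shift or a turn outside -1 to 1 is refused whole. A call with a gripper value outside its range is refused whole. The fingers move at their own pace and stop on an object; the grip force is fixed at half the most. Time passes only in rows, so rows that do not move let the fingers close, or fill a call up. It gives the time, the measured TCP pose, the force, the opening and the grip force at its end, in the units of the state.
- sensors.sense(): the state, without advancing time (a new reading comes with each control period).
- imaging.snapshot(name): name is "scene" or "top" or "wrist"; returns (picture, depth): 400x640x3 uint8, red, green, blue; 400x640 float32, m along the optical axis (not along the pixel's ray), 0 where there is no reading.
- imaging.get_calibration(name): a dict with "fx", "fy", "cx", "cy" (pixels), "world_from_camera" (4x4, takes a point from camera to world coordinates); the wrist camera has in their place "mount" (4x4, takes a point from camera to tool coordinates, whose origin is the TCP and whose axes are the flange's). Camera axes: x right, y down, z forward; pixel columns grow to the right and rows downward; lengths in m; the calibration is good to about 2 mm. The wrist camera is an equidistant fisheye: a pixel r from the principal point sees the ray r / f radians off the axis. A picture is of the moment at which its call begins: read the wrist's pose just before it. get_calibration takes no time and is no camera call.
- manip.job_done(): hands the job in; it is judged then, once.
Trained networks look in the newest picture that a camera, given by its name, has taken for a name from the list of things; names that differ only in an ending like _2 or _b are one class to them, and where a whole thing is asked for, a point or a joint stands for the part that bears it (a point fixed in the world has none). Each returns a list of dicts, best first, with "conf" (0 to 1); they miss things now and then, are a little off and sometimes report something else, mostly with a low value. They report only what shows in the picture. A call takes as long as a camera call.
- find_in(query, camera): "xyz" ([x, y, z] in m, in world coordinates, good to about 4 mm: the middle of the surface that is visible of it).
The state is a dict: "clock": time; "q": joint angles; "joint_velocities": joint speeds; "joint_efforts": joint torques, N m; "position": TCP position; "orientation": TCP orientation; "wrist_force": force on the tool from outside, world axes, zero at the start; "torque": the same for the moment, N m; "gripper_width": opening from 0.0 (shut) to 1.0 (fully open); "grasp_force": force on a finger pad.
Only numpy, scipy, OpenCV 4.12 (cv2) and the standard library are available. Lean on these libraries where they do the work, as an engineer would, in place of code of your own. Each camera call takes 0.05 s, during which the arm holds its last target. There are 200 camera calls.

TASK

The painter is about to scrape her palette into the round pedal bin: ease its pedal all the way down with your fingertips, taking a second or more over it so that the lid does not fly up, and finish while still holding the pedal down with the lid standing wide open. Work the bin by its pedal only, keeping off both lids; the bin must stay standing where it is, the box-shaped bin beside it must be left alone and shut, and nothing else on the table may be knocked out of place.

Things in the scene. Friction and masses are not known exactly. Their poses are not given: they have to be found in the camera images.
- round_bin: The round one of two small brushed-steel pedal bins, side by side, either way round. Loose, about 2.2 kg, 176 mm across, 267 mm tall, black plastic foot 55 mm tall. Origin: centre of its underside, on the table; z up. The pedal sticks out at its front, along its own -x axis, which faces roughly towards the robot (within 0.4 rad).
- round_bin_pedal: The round bin's pedal lever, rocking on a level pivot inside the foot (its origin: 30 mm in front of the bin's axis, 24 mm up; axes as the bin's when up). Its other end pushes a rod behind the bin that lifts the lid, 5.7 times the pedal's turn. Full press: 0.22 rad, a hard stop. At the tread's centre about 7 N start the lid, about 4 N keep it open; let go, it springs back.
- round_bin_tread (a point): Centre of the top of the pedal's black ribbed tread (52 mm wide, 40 mm deep, 8 mm thick), level at rest, 38 mm above the table, 125 mm in front of the bin's axis; fully pressed 17 mm above the table and 1 mm farther out. Axes as the pedal's. The bin's wall rises 41 mm behind this point: lean a broad gripper away from the bin (fingers down and towards it) or press near the outer edge.
- round_bin_lid: The round bin's domed steel lid, 179 mm across, 0.14 kg. Origin: middle of its underside, on the bin's axis 247 mm up when shut; the hinge is at the rear, 94 mm behind the axis. Its z axis is vertical when shut and tilts back 1.25 rad when fully open; the front edge swings up and back, away from the pedal.
- box_bin: The box-shaped steel pedal bin, to be left alone: 176 mm deep (x), 146 mm wide (y), 260 mm tall, loose, 2.2 kg. Origin: centre of its underside. The same pedal on its front (-x of its own axes) reaches to 145 mm in front of its centre.
- box_bin_lid: Flat steel lid of the box-shaped bin, hinged at its rear; origin at the middle of its underside, 247 mm up; its z axis is vertical when shut. Must stay shut.
- amber_jar: Bystander: amber glass jar with a black cap, 48 mm across, 60 mm tall, standing between the two pedals. Origin: centre of its underside.
- green_jar: Bystander: green glass jar with a black cap, 36 mm across, 50 mm tall, between the bins. Origin: centre of its underside.
- brush_mug: Bystander: white mug of brushes, 76 mm across, 90 mm tall, brushes to 235 mm, out on the left. Origin: centre of its underside.
- candle: Bystander: red pillar candle, 68 mm across, 96 mm tall with its wick, out on the right. Origin: centre of its underside.
- paint_tin: Bystander: flat closed metal paint tin, 75 by 130 by 20 mm, front left. Origin: centre of its underside.
- tub: Bystander: white plastic tub with a lid, 94 mm across, 45 mm tall, front right. Origin: centre of its underside.
- palette_knife: Bystander: palette knife with a wooden handle, 210 mm long, 16 mm high, lying in front of the bins near the robot. Origin: on the table near its middle, handle towards its -x.

How it is judged:
By the outcome, as a careful person would: the job done as asked, in the order asked, and still so for the second after the job is handed in, while the arm keeps its last pose, push and grip.
It also fails if it takes over 42 s, if anything falls off the work surface, if the arm or the gripper's body presses on something with over 40 N, if the wrist force passes 120 N, or if a joint passes its speed limit or range.

## Working session

There is one attempt and no reset: what is moved stays moved. The work goes in short steps, Python scripts to look and compute and a tool call to move; the robot and the scene stay as the last step left them, time stands still between calls to the robot, and variables do not carry over. Pictures are saved under pics/ and viewed, at most 10 in all, crops included, and the job is handed in when it is done.

Besides the shell and the picture viewer there is one more tool, called after "Request:" by a JSON object that holds its "name" and its "arguments". drive_tool: Moves the arm, as the interface text tells. Scaled input: -1 to 1 covers 0.75 m each way for a shift and pi rad each way for a turn. Its arguments: {"type":"object","properties":{"translation":{"type":"array"},"angular":{"type":"array"},"gripper":{"type":"array"}},"required":["translation","angular","gripper"]}

```bash
mkdir -p pics; ls; python3 - <<'E'
from bench import sensors, imaging, manip, find_in
import cv2, numpy as np
for c in ["scene","top"]:
    p,d=imaging.snapshot(c); cv2.imwrite(f"pics/{c}0.png",p[:,:,::-1]); np.save(f"pics/{c}0.npy",d)
    k=imaging.get_calibration(c); print(c,k["fx"],k["cx"],k["cy"],np.round(k["world_from_camera"],3).tolist())
    for q in ["round_bin","round_bin_tread","round_bin_pedal","round_bin_lid","box_bin","box_bin_lid","amber_jar","green_jar","palette_knife","tub","paint_tin"]:
        print(q,[(np.round(r["xyz"],3).tolist(),round(r["conf"],2)) for r in find_in(q,c)[:3]])
s=sensors.sense(); print(s)
E
```

```text
pics
scene 411.78228449690243 324.12422589977757 199.61435593501517 [[-0.549, 0.787, -0.282, 0.822], [0.836, 0.52, -0.177, 0.192], [0.007, -0.333, -0.943, 1.279], [0.0, 0.0, 0.0, 1.0]]
round_bin [([0.651, -0.205, 0.26], 0.71)]
round_bin_tread [([0.511, -0.232, 0.038], 0.52)]
round_bin_pedal [([0.509, -0.235, 0.035], 0.51)]
round_bin_lid [([0.65, -0.224, 0.258], 0.81)]
box_bin [([0.686, 0.162, 0.261], 0.82), ([0.522, -0.001, 0.056], 0.61)]
box_bin_lid [([0.681, 0.162, 0.257], 0.68), ([0.652, -0.204, 0.258], 0.3)]
amber_jar [([0.522, -0.005, 0.053], 0.55), ([0.589, -0.483, 0.088], 0.42)]
green_jar [([0.663, 0.002, 0.054], 0.63)]
palette_knife [([0.411, -0.042, 0.006], 0.66)]
tub [([0.351, -0.352, 0.047], 0.72)]
paint_tin [([0.364, 0.342, 0.018], 0.67), ([0.527, 0.524, 0.079], 0.27)]
top 430.2545680300049 324.8559935988963 191.360791945734 [[0.012, -0.98, 0.201, 0.21], [-1.0, -0.012, -0.002, 0.009], [0.005, -0.201, -0.98, 1.623], [0.0, 0.0, 0.0, 1.0]]
round_bin [([0.616, -0.221, 0.259], 0.75)]
round_bin_tread [([0.521, -0.239, 0.036], 0.74)]
round_bin_pedal [([0.522, -0.242, 0.039], 0.6
[... 524 characters left out ...]
  8.99977882e+01]), 'joint_velocities': array([-0.05349998, -0.01061199,  0.02740802, -0.05174923,  0.00846053,
       -0.07643368]), 'joint_efforts': array([-3.73800276e-04, -5.39470804e+01,  3.40049529e+01,  1.67190647e-03,
       -1.21187545e-04, -9.24592541e-06]), 'position': array([0.25870828, 0.5413802 , 0.23127851]), 'orientation': array([[-9.02286043e-01,  4.31137908e-01, -1.11654089e-05],
       [ 4.31137908e-01,  9.02286043e-01,  3.42891552e-06],
       [ 1.15527280e-05, -1.71996840e-06, -1.00000000e+00]]), 'wrist_force': array([-0.46218103, -1.46695575, -0.0186091 ]), 'torque': array([-0.01722702, -0.05601181,  0.02172454]), 'grasp_force': 0.0, 'gripper_width': 1.0023827496635893}
```

View pics/scene0.png

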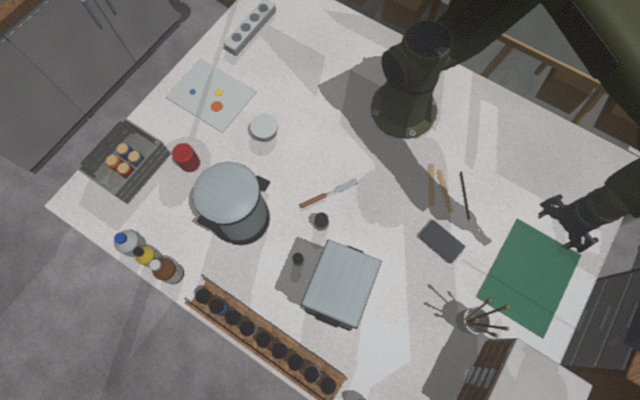

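View pics/top0.png

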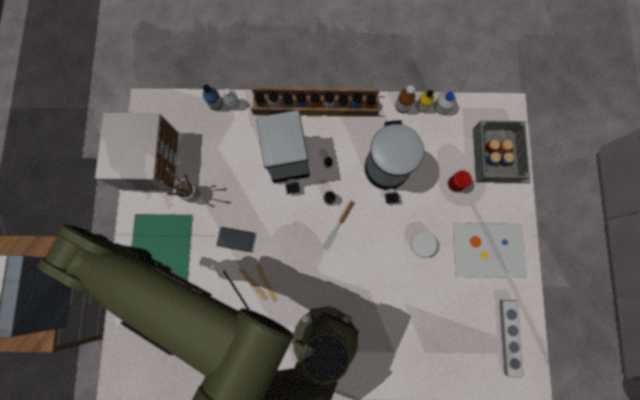

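```bash
cat > h.py <<'E'
import numpy as np
from bench import imaging
def cloud(c):
    d=np.load(f"pics/{c}0.npy"); k=imaging.get_calibration(c)
    v,u=np.mgrid[:400,:640]; P=np.stack([(u-k["cx"])/k["fx"]*d,(v-k["cy"])/k["fy"]*d,d],-1)
    W=P@np.array(k["world_from_camera"])[:3,:3].T+np.array(k["world_from_camera"])[:3,3]
    W[d==0]=np.nan; return W
E
python3 - <<'E'
from h import *
from scipy.optimize import least_squares
for c in ["scene","top"]:
    W=cloud(c).reshape(-1,3)
    # lid: points near
    m=(W[:,2]>.235)&(np.hypot(W[:,0]-.64,W[:,1]+.22)<.14); L=W[m]
    print(c,"lid bbox",L.min(0).round(3),L.max(0).round(3),m.sum(), "mid",((L.min(0)+L.max(0))/2).round(3))
    m=(W[:,2]>.028)&(W[:,2]<.046)&(np.hypot(W[:,0]-.515,W[:,1]+.236)<.055); T=W[m]
    print("tread",T.mean(0).round(4),np.median(T,0).round(4),T.min(0).round(3),T.max(0).round(3),m.sum())
    # top slice rotation of tread: min area rect
    import cv2
    print(cv2.minAreaRect(T[:,:2].astype(np.float32)))
E
```

```text
scene lid bbox [ 0.55  -0.318  0.235] [ 0.746 -0.141  0.272] 3526 mid [ 0.648 -0.23   0.254]
tread [ 0.5119 -0.2373  0.0391] [ 0.5101 -0.2345  0.0393] [ 0.495 -0.271  0.029] [ 0.534 -0.218  0.045] 129
((0.5147656798362732, -0.24405239522457123), (0.038701191544532776, 0.05239483714103699), 2.495083808898926)
top lid bbox [ 0.55  -0.322  0.236] [ 0.742 -0.143  0.273] 2265 mid [ 0.646 -0.232  0.255]
tread [ 0.5217 -0.2414  0.0378] [ 0.5204 -0.2407  0.0382] [ 0.493 -0.27   0.028] [ 0.558 -0.202  0.046] 184
((0.527155339717865, -0.23730653524398804), (0.06844928860664368, 0.06350231915712357), 6.7657999992370605)
```

The scene view shows the round bin's lid at pixel (227,192) and its pedal at (263,184). In the top view the lid is at (397,148) and the tread at (392,198). The tread sits near (0.515, -0.238) and its bin faces almost straight at the robot. The box bin and the jars are well to the left of it.

Request:
{"name": "drive_tool", "arguments": {"translation": [[-0.036, -0.026, -0.009], [-0.036, -0.026, -0.009], [-0.036, -0.026, -0.009], [-0.036, -0.026, -0.009], [-0.036, -0.026, -0.009], [-0.036, -0.026, -0.009], [-0.036, -0.026, -0.009], [-0.036, -0.026, -0.009], [-0.036, -0.026, -0.009], [-0.036, -0.026, -0.009]], "angular": [[0, 0, 0], [0, 0, 0], [0, 0, 0], [0, 0, 0], [0, 0, 0], [0, 0, 0], [0, 0, 0], [0, 0, 0], [0, 0, 0], [0, 0, 0]], "gripper": [0, 0, 0, 0, 0, 0, 0, 0, 0, 0]}}

```text
clock: 2.2
position: [0.4187, 0.2477, 0.2992]
orientation: [[-0.902, 0.431, 0.0], [0.431, 0.902, 0.0], [-0.0, 0.0, -1.0]]
wrist_force: [0.1, -0.3, -0.4]
gripper_width: -0.005
grasp_force: 0.0
```

Request:
{"name": "drive_tool", "arguments": {"translation": [[-0.03, -0.052, 0.007], [-0.03, -0.052, 0.007], [-0.03, -0.052, 0.007], [-0.03, -0.052, 0.007], [-0.03, -0.052, 0.007], [-0.03, -0.052, 0.007], [-0.03, -0.052, 0.007], [-0.03, -0.052, 0.007], [-0.03, -0.052, 0.007], [-0.03, -0.052, 0.007]], "angular": [[0, 0, 0], [0, 0, 0], [0, 0, 0], [0, 0, 0], [0, 0, 0], [0, 0, 0], [0, 0, 0], [0, 0, 0], [0, 0, 0], [0, 0, 0]], "gripper": [0, 0, 0, 0, 0, 0, 0, 0, 0, 0]}}

```text
clock: 3.2
position: [0.453, -0.2019, 0.2464]
orientation: [[-0.902, 0.431, 0.001], [0.431, 0.902, -0.0], [-0.001, 0.0, -1.0]]
wrist_force: [1.6, 0.6, 0.1]
gripper_width: 0.003
grasp_force: 0.0
```

```bash
python3 - <<'E'
from bench import sensors, imaging, find_in
import cv2, numpy as np
s=sensors.sense(); print(s["position"],s["q"].round(1))
p,d=imaging.snapshot("wrist"); cv2.imwrite("pics/w1.png",p[:,:,::-1])
k=imaging.get_calibration("wrist"); print({a:np.round(b,3).tolist() for a,b in k.items()})
np.savez("pics/w1.npz",d=d,R=s["orientation"],t=s["position"])
for q in ["round_bin","round_bin_tread","round_bin_lid"]:
    print(q,[(np.round(r["xyz"],3).tolist(),round(r["conf"],2)) for r in find_in(q,"wrist")[:3]])
v,u=np.mgrid[:400,:640]; x=(u-k["cx"])/k["fx"]; y=(v-k["cy"])/k["fy"]; r=np.hypot(x,y)+1e-9
P=np.stack([x/r*np.tan(r)*d,y/r*np.tan(r)*d,d],-1)
M=np.array(k["mount"]); P=P@M[:3,:3].T+M[:3,3]; W=P@np.array(s["orientation"]).T+s["position"]; W[d==0]=np.nan
W=W.reshape(-1,3)
m=(W[:,2]>.030)&(W[:,2]<.045)&(np.hypot(W[:,0]-.51,W[:,1]+.238)<.05)&(W[:,0]<.545); T=W[m]
print(m.sum(),np.median(T,0).round(4),np.nanpercentile(T,[2,98],axis=0).round(3), cv2.minAreaRect(T[:,:2].astype(np.float32)))
E
```

```text
[ 0.45296087 -0.20185949  0.24637809] [-24.    6.4 -15.2  68.4   0.    1.5]
{'fx': 309.707, 'fy': 309.707, 'cx': 315.336, 'cy': 196.803, 'mount': [[-0.001, -0.947, -0.321, 0.083], [1.0, -0.0, -0.002, -0.001], [0.001, -0.321, 0.947, -0.142], [0.0, 0.0, 0.0, 1.0]]}
round_bin [([0.564, -0.196, 0.059], 0.67)]
round_bin_tread [([0.52, -0.238, 0.038], 0.93), ([0.384, 0.32, 0.024], 0.66), ([0.565, -0.198, 0.06], 0.2)]
round_bin_lid []
1233 [ 0.5147 -0.2436  0.0375] [[ 0.496 -0.269  0.034]
 [ 0.535 -0.22   0.039]] ((0.5201791524887085, -0.24459250271320343), (0.049137700349092484, 0.052662014961242676), 6.076452732086182)
```

View pics/w1.png

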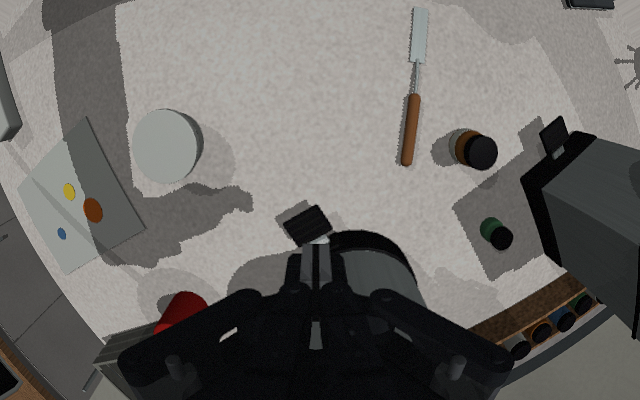

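The wrist view shows the round bin's tread at about pixel (307,224), just beyond the fingers. The depth points put it at (0.515, -0.244, 0.038) with a bin yaw of about 6°. Next I align the gripper and lean it 20°.

Request:
{"name": "drive_tool", "arguments": {"translation": [[0, 0, 0], [0, 0, 0], [0, 0, 0], [0, 0, 0], [0, 0, 0], [0, 0, 0], [0, 0, 0], [0, 0, 0], [0, 0, 0], [0, 0, 0]], "angular": [[0, 0, -0.035], [0, 0, -0.035], [0, 0, -0.035], [0, 0, -0.035], [0, 0, -0.035], [0, -0.022, 0], [0, -0.022, 0], [0, -0.022, 0], [0, -0.022, 0], [0, -0.022, 0]], "gripper": [0, 0, 0, 0, 0, 0, 0, 0, 0, 0]}}

```text
clock: 4.4
position: [0.4534, -0.1981, 0.2469]
orientation: [[-0.934, -0.107, 0.34], [-0.1, 0.994, 0.036], [-0.342, -0.0, -0.94]]
wrist_force: [0.8, -0.3, -0.1]
gripper_width: 0.003
grasp_force: 0.0
```

```bash
cat > go.py <<'E'
import sys,numpy as np
from bench import sensors
s=sensors.sense(); R=np.array(s["orientation"]); p=np.array(s["position"])
d=np.array(list(map(float,sys.argv[1:4])))-p
print(p.round(4),s["wrist_force"].round(2),"delta",d.round(4),"per-row norm",(R.T@d/7.5).round(5),"step mm",np.linalg.norm(d)*100); print(R.round(3), "down 1mm norm",(R.T@[0,0,-.001]/.75).round(6), "q",s["q"].round(1))
E
python3 go.py 0.515 -0.244 0.065
```

```text
[ 0.4534 -0.1981  0.2469] [ 0.8  -0.28 -0.13] delta [ 0.0616 -0.0459 -0.1819] per-row norm [ 0.00124 -0.00696  0.02537] step mm 19.751117810092865
[[-0.934 -0.107  0.34 ]
 [-0.1    0.994  0.036]
 [-0.342 -0.    -0.94 ]] down 1mm norm [0.000456 0.       0.001253] q [-31.7  -7.6 -32.2  49.3  12.1 -36.1]
```

Request:
{"name": "drive_tool", "arguments": {"translation": [[0.0012, -0.007, 0.0254], [0.0012, -0.007, 0.0254], [0.0012, -0.007, 0.0254], [0.0012, -0.007, 0.0254], [0.0012, -0.007, 0.0254], [0.0012, -0.007, 0.0254], [0.0012, -0.007, 0.0254], [0.0012, -0.007, 0.0254], [0.0012, -0.007, 0.0254], [0.0012, -0.007, 0.0254]], "angular": [[0, 0, 0], [0, 0, 0], [0, 0, 0], [0, 0, 0], [0, 0, 0], [0, 0, 0], [0, 0, 0], [0, 0, 0], [0, 0, 0], [0, 0, 0]], "gripper": [0, 0, 0, 0, 0, 0, 0, 0, 0, 0]}}

```text
clock: 5.4
position: [0.515, -0.2446, 0.0638]
orientation: [[-0.935, -0.106, 0.337], [-0.1, 0.994, 0.036], [-0.339, 0.0, -0.941]]
wrist_force: [-0.3, -0.0, 0.4]
gripper_width: -0.002
grasp_force: 0.0
```

```bash
python3 - <<'E'
from bench import sensors, imaging, find_in
import cv2, numpy as np
ims=[]
for c,(u,v) in [("scene",(250,185)),("top",(392,180)),("wrist",(310,225))]:
    p,d=imaging.snapshot(c); w=100 if c=="wrist" else 50
    ims.append(cv2.resize(p[v-w:v+w,u-w:u+w,::-1],(266,266),interpolation=cv2.INTER_CUBIC))
    print(c,[(np.round(r["xyz"],3).tolist(),round(r["conf"],2)) for r in find_in("round_bin_tread",c)[:3]])
cv2.imwrite("pics/c2.png",np.hstack(ims))
E
python3 go.py 0.515 -0.244 0.045
```

```text
scene []
top []
wrist [([0.511, -0.243, 0.04], 0.89)]
[ 0.5148 -0.2457  0.0652] [-0.05  0.49  0.74] delta [ 0.0002  0.0017 -0.0202] per-row norm [0.00087 0.00023 0.00255] step mm 2.0304124266948187
[[-0.935 -0.105  0.338]
 [-0.099  0.994  0.035]
 [-0.34  -0.001 -0.941]] down 1mm norm [4.530e-04 1.000e-06 1.254e-03] q [-32.6  11.3 -39.   23.9  12.2 -36.9]
```

View pics/c2.png

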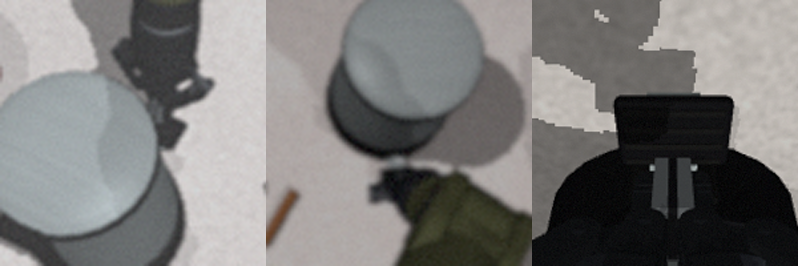

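The crops show the fingers centred sideways over the tread; in the wrist crop the fingers are at column 675 and the tread spans 615–733. Both lids are clear of the arm. I'll descend to just above contact.

Request:
{"name": "drive_tool", "arguments": {"translation": [[0.0009, 0, 0.0025], [0.0009, 0, 0.0025], [0.0009, 0, 0.0025], [0.0009, 0, 0.0025], [0.0009, 0, 0.0025], [0.0009, 0, 0.0025], [0.0009, 0, 0.0025], [0.0009, 0, 0.0025], [0.0009, 0, 0.0025], [0.0009, 0, 0.0025]], "angular": [[0, 0, 0], [0, 0, 0], [0, 0, 0], [0, 0, 0], [0, 0, 0], [0, 0, 0], [0, 0, 0], [0, 0, 0], [0, 0, 0], [0, 0, 0]], "gripper": [0, 0, 0, 0, 0, 0, 0, 0, 0, 0]}}

```text
clock: 6.7
position: [0.5143, -0.2463, 0.0439]
orientation: [[-0.936, -0.104, 0.337], [-0.098, 0.995, 0.035], [-0.339, -0.0, -0.941]]
wrist_force: [0.6, 0.6, 0.8]
gripper_width: 0.003
grasp_force: 0.0
```

Request:
{"name": "drive_tool", "arguments": {"translation": [[0.0005, 0, 0.0013], [0.0005, 0, 0.0013], [0.0005, 0, 0.0013], [0.0005, 0, 0.0013], [0.0005, 0, 0.0013], [0.0005, 0, 0.0013], [0.0005, 0, 0.0013], [0.0005, 0, 0.0013], [0.0005, 0, 0.0013], [0.0005, 0, 0.0013]], "angular": [[0, 0, 0], [0, 0, 0], [0, 0, 0], [0, 0, 0], [0, 0, 0], [0, 0, 0], [0, 0, 0], [0, 0, 0], [0, 0, 0], [0, 0, 0]], "gripper": [0, 0, 0, 0, 0, 0, 0, 0, 0, 0]}}

```text
clock: 7.7
position: [0.5138, -0.2464, 0.034]
orientation: [[-0.936, -0.104, 0.337], [-0.097, 0.995, 0.035], [-0.339, -0.0, -0.941]]
wrist_force: [-5.5, 0.3, 8.1]
gripper_width: -0.003
grasp_force: 3.7
```

There is contact, with a sideways drag of 5.5 N. I'll ease the tool outwards slightly while still going down.

Request:
{"name": "drive_tool", "arguments": {"translation": [[0.0003, 0, 0.0003], [0.0003, 0, 0.0003], [0.0003, 0, 0.0003], [0.0003, 0, 0.0003], [0.0003, 0, 0.0003], [0.0003, 0, 0.0003], [0.0003, 0, 0.0003], [0.0003, 0, 0.0003], [0.0003, 0, 0.0003], [0.0003, 0, 0.0003]], "angular": [[0, 0, 0], [0, 0, 0], [0, 0, 0], [0, 0, 0], [0, 0, 0], [0, 0, 0], [0, 0, 0], [0, 0, 0], [0, 0, 0], [0, 0, 0]], "gripper": [0, 0, 0, 0, 0, 0, 0, 0, 0, 0]}}

```text
clock: 8.7
position: [0.5135, -0.2465, 0.0316]
orientation: [[-0.935, -0.104, 0.339], [-0.098, 0.995, 0.035], [-0.34, -0.0, -0.94]]
wrist_force: [-1.7, 1.9, 6.0]
gripper_width: -0.001
grasp_force: 3.1
```

```bash
python3 - <<'E'
from bench import imaging, find_in
import cv2
ims=[]
for c,(u,v) in [("scene",(240,185)),("top",(392,170))]:
    p,d=imaging.snapshot(c); w=70
    ims.append(cv2.resize(p[v-w:v+w,u-w:u+w,::-1],(390,390),interpolation=cv2.INTER_CUBIC))
cv2.imwrite("pics/c3.png",cv2.hconcat(ims))
E
python3 go.py 0.513 -0.246 0.021
```

```text
[ 0.5135 -0.2465  0.0316] [-2.04  1.31  5.67] delta [-0.0005  0.0005 -0.0106] per-row norm [5.40e-04 8.00e-05 1.31e-03] step mm 1.0669736816793607
[[-0.935 -0.104  0.339]
 [-0.098  0.995  0.035]
 [-0.341 -0.    -0.94 ]] down 1mm norm [0.000454 0.       0.001254] q [-32.7  14.1 -41.1  19.   12.3 -37. ]
```

View pics/c3.png

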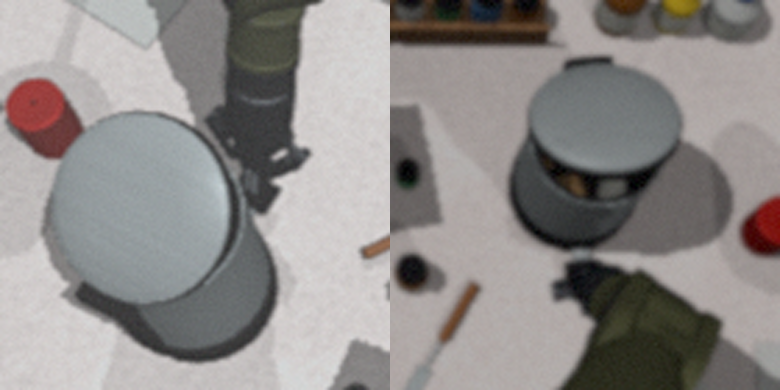

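The right-hand crop shows the lid partly open, with the gap around (590,180). The bin has not moved. I'll keep pressing gently.

Request:
{"name": "drive_tool", "arguments": {"translation": [[0.0005, 0, 0.0012], [0.0005, 0, 0.0012], [0.0005, 0, 0.0012], [0.0005, 0, 0.0012], [0.0005, 0, 0.0012], [0.0005, 0, 0.0012], [0.0005, 0, 0.0012], [0.0005, 0, 0.0012], [0.0005, 0, 0.0012], [0.0005, 0, 0.0012]], "angular": [[0, 0, 0], [0, 0, 0], [0, 0, 0], [0, 0, 0], [0, 0, 0], [0, 0, 0], [0, 0, 0], [0, 0, 0], [0, 0, 0], [0, 0, 0]], "gripper": [0, 0, 0, 0, 0, 0, 0, 0, 0, 0]}}

```text
clock: 9.8
position: [0.5134, -0.2465, 0.022]
orientation: [[-0.935, -0.104, 0.339], [-0.098, 0.995, 0.035], [-0.341, -0.0, -0.94]]
wrist_force: [-0.1, 1.4, 5.1]
gripper_width: -0.002
grasp_force: 2.4
```

Request:
{"name": "drive_tool", "arguments": {"translation": [[0.0002, 0, 0.0004], [0.0002, 0, 0.0004], [0.0002, 0, 0.0004], [0.0002, 0, 0.0004], [0.0002, 0, 0.0004], [0, 0, 0], [0, 0, 0], [0, 0, 0], [0, 0, 0], [0, 0, 0]], "angular": [[0, 0, 0], [0, 0, 0], [0, 0, 0], [0, 0, 0], [0, 0, 0], [0, 0, 0], [0, 0, 0], [0, 0, 0], [0, 0, 0], [0, 0, 0]], "gripper": [0, 0, 0, 0, 0, 0, 0, 0, 0, 0]}}

```text
clock: 10.8
position: [0.5121, -0.2468, 0.0194]
orientation: [[-0.936, -0.104, 0.337], [-0.098, 0.995, 0.035], [-0.339, -0.001, -0.941]]
wrist_force: [2.2, -0.4, 3.5]
gripper_width: -0.003
grasp_force: 1.8
```

Request:
{"name": "drive_tool", "arguments": {"translation": [[0, 0, 0.0003], [0, 0, 0.0003], [0, 0, 0.0003], [0, 0, 0.0003], [0, 0, 0.0003], [0, 0, 0.0003], [0, 0, 0.0003], [0, 0, 0], [0, 0, 0], [0, 0, 0]], "angular": [[0, 0, 0], [0, 0, 0], [0, 0, 0], [0, 0, 0], [0, 0, 0], [0, 0, 0], [0, 0, 0], [0, 0, 0], [0, 0, 0], [0, 0, 0]], "gripper": [0, 0, 0, 0, 0, 0, 0, 0, 0, 0]}}

```text
clock: 11.8
position: [0.5122, -0.2464, 0.0177]
orientation: [[-0.936, -0.104, 0.336], [-0.097, 0.995, 0.035], [-0.338, 0.0, -0.941]]
wrist_force: [-1.8, -2.1, 2.7]
gripper_width: -0.002
grasp_force: 1.7
```

Request:
{"name": "drive_tool", "arguments": {"translation": [[0.0001, 0, 0.0003], [0.0001, 0, 0.0003], [0.0001, 0, 0.0003], [0.0001, 0, 0.0003], [0.0001, 0, 0.0003], [0, 0, 0], [0, 0, 0], [0, 0, 0], [0, 0, 0], [0, 0, 0]], "angular": [[0, 0, 0], [0, 0, 0], [0, 0, 0], [0, 0, 0], [0, 0, 0], [0, 0, 0], [0, 0, 0], [0, 0, 0], [0, 0, 0], [0, 0, 0]], "gripper": [0, 0, 0, 0, 0, 0, 0, 0, 0, 0]}}

```text
clock: 12.8
position: [0.5124, -0.2464, 0.0167]
orientation: [[-0.936, -0.104, 0.337], [-0.098, 0.995, 0.035], [-0.338, 0.0, -0.941]]
wrist_force: [-2.9, -1.9, 5.1]
gripper_width: -0.0
grasp_force: 2.8
```

```bash
python3 - <<'E'
from bench import imaging, find_in
import cv2, numpy as np
ims=[]
for c,(u,v) in [("scene",(240,185)),("top",(392,170)),("wrist",(320,220))]:
    p,d=imaging.snapshot(c); w=70 if c!="wrist" else 110
    np.save(f"pics/{c}0.npy",d)
    ims.append(cv2.resize(p[v-w:v+w,u-w:u+w,::-1],(266,266),interpolation=cv2.INTER_CUBIC))
cv2.imwrite("pics/c4.png",cv2.hconcat(ims))
from h import cloud
for c in ["scene","top"]:
    W=cloud(c).reshape(-1,3); L=W[(W[:,2]>.285)&(W[:,2]<.46)&(W[:,0]>.58)&(abs(W[:,1]+.23)<.1)]
    if len(L)>20:
        n=np.linalg.svd(L-L.mean(0),full_matrices=0)[2][2]; print(c,len(L),L.max(0).round(3),n.round(2),np.degrees(np.arccos(abs(n[2]))).round(1))
    # base position: foot / tread
E
python3 go.py 0.513 -0.246 0.015
```

```text
scene 2313 [ 0.739 -0.136  0.425] [0.9  0.14 0.41] 65.6
top 467 [ 0.719 -0.136  0.426] [-0.94 -0.09 -0.32] 71.1
[ 0.5124 -0.2464  0.0167] [-1.54 -2.07  4.96] delta [ 0.0006  0.0004 -0.0017] per-row norm [-1.0e-05  4.0e-05  2.4e-04] step mm 0.18268033667615322
[[-0.936 -0.104  0.337]
 [-0.098  0.995  0.035]
 [-0.338  0.    -0.941]] down 1mm norm [ 0.000451 -0.        0.001255] q [-32.8  15.5 -41.9  17.   12.2 -37. ]
```

View pics/c4.png

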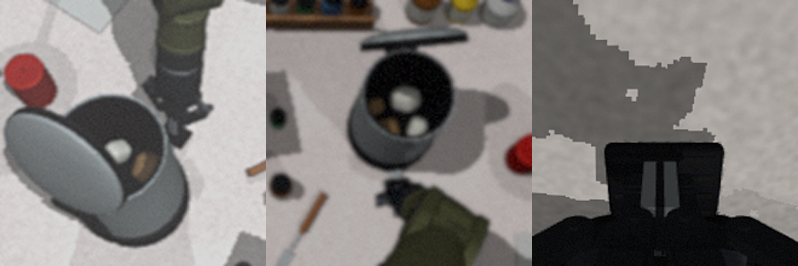

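The lid now stands about 66–71° open (fully open is 71.6°), and the fingers are centred on the tread. I'll press on until the force shows the hard stop.

Request:
{"name": "drive_tool", "arguments": {"translation": [[0.0001, 0, 0.0003], [0.0001, 0, 0.0003], [0.0001, 0, 0.0003], [0.0001, 0, 0.0003], [0.0001, 0, 0.0003], [0, 0, 0], [0, 0, 0], [0, 0, 0], [0, 0, 0], [0, 0, 0]], "angular": [[0, 0, 0], [0, 0, 0], [0, 0, 0], [0, 0, 0], [0, 0, 0], [0, 0, 0], [0, 0, 0], [0, 0, 0], [0, 0, 0], [0, 0, 0]], "gripper": [0, 0, 0, 0, 0, 0, 0, 0, 0, 0]}}

```text
clock: 13.95
position: [0.5125, -0.2465, 0.0163]
orientation: [[-0.936, -0.104, 0.337], [-0.097, 0.995, 0.035], [-0.339, 0.0, -0.941]]
wrist_force: [-7.3, -0.6, 14.9]
gripper_width: 0.004
grasp_force: 8.4
```

Request:
{"name": "drive_tool", "arguments": {"translation": [[0.0001, 0, 0], [0.0001, 0, 0], [0.0001, 0, 0], [0.0001, 0, 0], [0, 0, 0], [0, 0, 0], [0, 0, 0], [0, 0, 0], [0, 0, 0], [0, 0, 0]], "angular": [[0, 0, 0], [0, 0, 0], [0, 0, 0], [0, 0, 0], [0, 0, 0], [0, 0, 0], [0, 0, 0], [0, 0, 0], [0, 0, 0], [0, 0, 0]], "gripper": [0, 0, 0, 0, 0, 0, 0, 0, 0, 0]}}

```text
clock: 14.95
position: [0.5125, -0.2465, 0.0163]
orientation: [[-0.936, -0.104, 0.338], [-0.098, 0.995, 0.035], [-0.34, 0.0, -0.941]]
wrist_force: [-7.3, -0.4, 15.7]
gripper_width: -0.002
grasp_force: 8.2
```

```bash
python3 - <<'E'
from bench import imaging, sensors, find_in
import cv2, numpy as np
for c in ["scene","top"]:
    p,d=imaging.snapshot(c); np.save(f"pics/{c}0.npy",d); cv2.imwrite(f"pics/{c}5.png",p[:,:,::-1])
    for q in ["box_bin_lid","amber_jar","palette_knife","tub"]:
        print(c,q,[(np.round(r["xyz"],3).tolist(),round(r["conf"],2)) for r in find_in(q,c)[:1]])
    from h import cloud
    W=cloud(c).reshape(-1,3); L=W[(W[:,2]>.285)&(W[:,2]<.46)&(W[:,0]>.58)&(abs(W[:,1]+.23)<.1)]
    n=np.linalg.svd(L-L.mean(0),full_matrices=0)[2][2]; print(c,len(L),L.max(0).round(3),np.degrees(np.arccos(abs(n[2]))).round(1))
a=cv2.imread("pics/top0.png").astype(int); b=cv2.imread("pics/top5.png").astype(int)
s=sensors.sense(); print(s["position"],s["wrist_force"],s["clock"])
E
```

```text
scene box_bin_lid [([0.681, 0.161, 0.256], 0.61)]
scene amber_jar [([0.522, -0.003, 0.056], 0.79)]
scene palette_knife []
scene tub []
scene 2298 [ 0.74  -0.135  0.425] 65.8
top box_bin_lid [([0.666, 0.16, 0.26], 0.63)]
top amber_jar [([0.508, -0.007, 0.058], 0.44)]
top palette_knife [([0.531, 0.527, 0.086], 0.66)]
top tub [([0.337, -0.382, 0.047], 0.72)]
top 469 [ 0.721 -0.136  0.425] 72.8
[ 0.51248873 -0.24649658  0.01632898] [-6.62785848 -0.56691051 15.08945731] 15.45
```

View pics/top5.png

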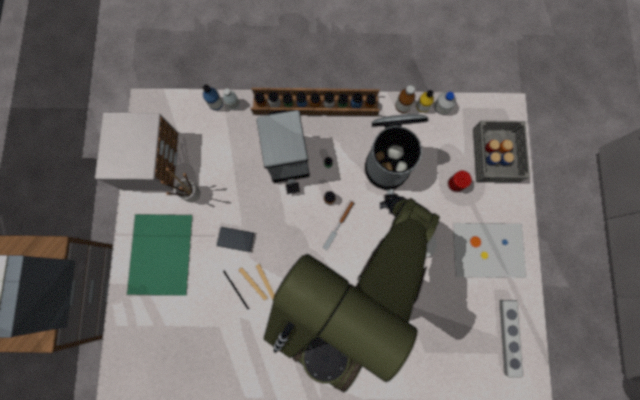

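The top view shows the lid upright at (400,120). The bin is in place at (392,157) with the fingers holding the pedal at (391,203). The box bin is shut, and the jars and knife are undisturbed. The tub is hidden under the raised forearm.

```bash
python3 -c "
from bench import manip
print(manip.job_done())"
```

```text
the job is handed in; nothing more can be done
None
```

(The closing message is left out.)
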